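# Hang the drill template on the gauge pins and start the check from the membrane keypad

## Robot

A 6-joint arm with a two-finger parallel gripper is mounted at the origin on a cart in front of the work surface, level with it; the furniture and walls round the work are solid. World frame = base frame: x ahead of the robot, y to its left, z up, the work surface at z = 0. Lengths are in m, angles in rad, forces in N, time in s.
With the tool pointing down it reaches from about 0.375 to 0.9 m from the base axis. Payload 3.1 kg.
Tool frame: the origin (TCP) lies midway between the tips of the shut fingers; the grasp point (between the pads) lies 19 mm behind it; x points along the fingers, y is the direction in which the jaws open and shut, and the axes are right-handed (so a half turn about x gives the same grasp; the last joint's range is limited). The gripper opens to 85 mm and grips with 20 to 120 N. Pads are 22 mm wide; open, the fingers measure 114 mm over their backs; the gripper's body (76 mm by 85 mm) begins 54 mm behind the grasp point. The pads swing forward as they close: fully open they stand 13 mm farther back than shut.
Start: joints at [0.943, 0.527, 1.433, -0, 1.181, -0.178], TCP at [0.272, 0.563, 0.231] pointing down, gripper open.
Joint ranges: [-3.08, 3.08], [-0.75, 2.2], [0.22, 2.44], [-1.43, 4.57], [0, 2.65], [-2.85, 2.85]. Speed limits (rad/s): [2.79, 2.79, 3.14, 3.14, 3.14, 3.14].

## Interface

Orientations are given as a unit quaternion [x, y, z, w].
In Python, from station import manip gives the robot as it stands.
- The arm moves only by the tool carry_out, never from a script. Its argument "commands" is a list that holds one entry, the list of rows, each a list of 7 numbers: the shift along the tool's x, y, z in units of 25 mm (1.0 is 25 mm), then the turn, a rotation vector about the tool's x, y, z in units of 5 degrees (1.0 is 5 degrees), then the finger opening in mm, from 0 to 85.4. A call has exactly 5 rows; each row is the pose to reach, as a shift and turn from the pose commanded when the call began, along the tool's axes at that moment; what a row does not reach only later rows make up. A row lasts 1/10 s, in which the tool goes at most 50 mm and 8.59 degrees, less where a joint would pass 70% of its speed; a pose out of reach is approached as far as the arm can. A call with a gripper value outside its range is refused whole. The fingers move at their own pace and stop on an object; "force" is the grip in N (left out, the last holds). Time passes only in rows, so rows that repeat a pose let the fingers close, or fill a call up. It gives the time, the measured TCP pose, the force and the opening at its end, in the units of the state.
- manip.sense(): the state, without advancing time (a new reading comes with each control period).
- manip.snapshot(name): name is "scene" or "top" or "wrist"; returns a dict with "image" (480x640x3 uint8, red, green, blue), "fx", "fy", "cx", "cy" (pixels), "rvec" (rotation vector, rad) and "tvec" (3), from world to camera coordinates, as OpenCV has them. Camera axes: x right, y down, z forward; pixel columns grow to the right and rows downward; lengths in m; the calibration is good to about 2 mm. A picture is of the moment at which its call begins. There is no depth.
- manip.sign_off(): hands the job in, once; it reports no verdict.
The state is a dict: "t": time; "q": joint angles; "qd": joint speeds; "tau": joint torques, N m; "tcp_pos": TCP position; "tool_rot": TCP orientation; "force": force on the tool from outside, world axes, zero at the start; "ft_torque": the same for the moment, N m; "finger_gap": opening from 0.0 (shut) to 1.0 (fully open).
Only numpy, scipy, OpenCV 4.12 (cv2) and the standard library are available. Lean on these libraries where they do the work, as an engineer would, in place of code of your own. Each camera call takes 0.05 s, during which the arm holds its last target.

## Task

Hang the longer of the two drill templates by its two holes on both pins of the sloping gauge stand, flat against its face, and let go. Then start the check: with closed fingertips press the wide key on the hooded keypad and keep it pressed for half a second, firmly (about 10 N) but never forcing it, and draw back. Press no other key, and leave the short template, the bottle, the jar and the bit case standing where they are.

Things in the scene. Friction and masses are not known exactly. Their poses are not given: they have to be found in the camera images.
- long_template: The longer aluminium drill template: plate 80 (its x) x 150 (y) x 6 mm, about 0.25 kg, two through holes of 14 mm on its y axis, 110 mm apart. On its middle stands a dark wooden grip rib, 12 mm thick (x), 60 mm long (y), top 46 mm above the underside. Origin: centre of the underside; z up through the rib. Starts lying flat, rib up; may be hung either way round.
- hole_a (a point): Centre of the long template's hole at +y (55 mm from its origin), at the underside.
- hole_b (a point): Centre of the long template's hole at -y, at the underside.
- short_template: The other template, to be left alone: same make and rib, but 80 x 110 x 6 mm with holes 70 mm apart. Origin: centre of its underside. The two templates may change places.
- gauge_stand: Fixed stand; its rest face, 110 x 190 mm (y), slopes 25 degrees from level, facing up and to the robot: outward normal (-0.423, 0, 0.906) in the stand frame, face centre 135 mm straight above the origin. Origin on the bench, x to the back, z up. Two pins stand square on the face, 110 mm apart along y. Stand and console may change places.
- pin_left (a point): Root, on the axis and at the rest face, of the steel pin at the stand's +y. The pins are 10 mm in diameter and 22 mm long, the last 8 mm tapered to 5 mm.
- pin_right (a point): Root of the pin at the stand's -y, on its axis, at the rest face.
- console: Fixed keypad console, 230 mm wide (y). Its panel slopes 25 degrees, facing up and to the robot: outward normal (-0.423, 0, 0.906), panel centre 125 mm above the origin. Origin on the bench, x to the back, z up. A level hood reaches from the back wall (x = 80) forward to x = 4 mm, underside at z = 258 mm: come in tilted, along the normal. Keys in a row along y: wide, square, square.
- key_wide: The wide membrane key, 34 (along the slope) x 64 mm (y), at the console's y = -45 mm. Its z is the panel's outward normal, its y the console's y. Origin: centre of the key at panel level; the membrane sticks out 3 mm from the panel and gives less than 2 mm (6 N per mm, then a hard stop). The press counts from 5 N of the fingers, kept up for 0.3 s; more than 35 N breaks it.
- key_wide_top (a point): Centre of the top of the wide key.
- key_square_1: Square key, 34 x 34 mm, at the console's y = +30 mm, not to be pressed; the membrane sticks out 3 mm from the panel and gives less than 2 mm. Origin as for the wide key.
- key_square_2: Square key, 34 x 34 mm, at the console's y = +80 mm, not to be pressed; the membrane sticks out 3 mm from the panel and gives less than 2 mm.
- squeeze_bottle: Bystander: standing squeeze bottle, 46 mm in diameter, 135 mm high, between stand and console. Origin: centre of its underside.
- screw_jar: Bystander: clear jar with an orange lid, 64 mm in diameter, 118 mm high. Origin: centre of its underside.
- bit_case: Bystander: flat drill bit case, 55 x 100 x 27 mm. Origin: centre of its underside.

How it is judged:
On the way, in this order (a step that is already met when the one before it is completed fails the run):
1. the long template hangs with both holes on both pins, flat on the face, let go (((distance between hole_a and pin_left below 0.006 m and distance between hole_b and pin_right below 0.006 m) or (distance between hole_a and pin_right below 0.006 m and distance between hole_b and pin_left below 0.006 m)) and contact force between the fingers and long_template below 0.2 N and linear speed of long_template below 0.02 m/s), for 0.2 s.
2. the wide key is pressed by the fingers with more than 5 N for 0.3 s (contact force between the fingers and key_wide above 5 N), for 0.3 s.
At the end, for the whole second after the job is handed in: Each hole of the long template is within 6 mm of the root of its own pin (either way round), the plate released and at rest; the wide key is let go; the short template, bottle, jar and bit case are within 30 mm of where they stood, bottle and jar upright (all of step 1 and contact force between anything else and key_wide below 0.5 N and distance of each of short_template, squeeze_bottle, screw_jar, bit_case from where it was at the start of the episode below 0.03 m and angle between each of squeeze_bottle, screw_jar's own z axis and vertical below 0.4 rad); the robot touches nothing.
It fails at once if a key is pushed with more than 35 N (contact force between the fingers and key_wide above 35 N or contact force between the fingers and key_square_1 above 35 N or contact force between the fingers and key_square_2 above 35 N).
It fails at once if one of the square keys is pressed (more than 3 N) (contact force between anything else and key_square_1 above 3 N or contact force between anything else and key_square_2 above 3 N).
It fails at once if the wide key is pressed (more than 3 N) before the long template hangs on both pins (contact force between anything else and key_wide above 3 N and not ((distance between hole_a and pin_left below 0.006 m and distance between hole_b and pin_right below 0.006 m) or (distance between hole_a and pin_right below 0.006 m and distance between hole_b and pin_left below 0.006 m))).
It fails at once if the short template, the bottle, the jar or the bit case is shifted by more than 30 mm, or the bottle or jar is tipped by more than 0.4 rad (distance of any of short_template, squeeze_bottle, screw_jar, bit_case from where it was at the start of the episode above 0.03 m or angle between any of squeeze_bottle, screw_jar's own z axis and vertical above 0.4 rad).
It also fails if it takes over 61 s, if anything falls off the work surface, if the arm or the gripper's body presses on something with over 40 N, if the wrist force passes 120 N, or if a joint passes its speed limit or range.

## Working session

There is one attempt and no reset: what is moved stays moved. The work goes in short steps, Python scripts to look and compute and a tool call to move; the robot and the scene stay as the last step left them, time stands still between calls to the robot, and variables do not carry over. Pictures are saved under pics/ and viewed, and the job is handed in when it is done.

Besides the shell and the picture viewer there is one more tool, called after "Request:" by a JSON object that holds its "api" and its "payload", one argument or row to a line. carry_out: Moves the arm, as the interface text tells. Its arguments: {"type":"object","properties":{"commands":{"type":"array"},"force":{"type":"number"}},"required":["commands"]}

```bash
mkdir -p pics; ls; cat > h.py <<'E'
import numpy as np,cv2
from scipy.spatial.transform import Rotation as R
from station import manip
def snap(n,f):
    s=manip.snapshot(n); cv2.imwrite('pics/'+f+'.png',s['image'][:,:,::-1]); np.save('pics/'+f+'.npy',s,allow_pickle=True); return s
def load(f): return np.load('pics/'+f+'.npy',allow_pickle=True).item()
def ray(s,u,v):
    Rm=R.from_rotvec(np.ravel(s['rvec'])).as_matrix(); t=np.ravel(s['tvec'])
    d=Rm.T@np.array([(u-s['cx'])/s['fx'],(v-s['cy'])/s['fy'],1]); return -Rm.T@t,d/np.linalg.norm(d)
def onz(s,u,v,z):
    o,d=ray(s,u,v); return o+d*(z-o[2])/d[2]
def tri(*obs):
    A=np.zeros((3,3));b=np.zeros(3)
    rs=[ray(*o) for o in obs]
    for o,d in rs:
        P=np.eye(3)-np.outer(d,d);A+=P;b+=P@o
    p=np.linalg.solve(A,b); return p,[np.linalg.norm((np.eye(3)-np.outer(d,d))@(p-o)) for o,d in rs]
def proj(s,p):
    Rm=R.from_rotvec(np.ravel(s['rvec'])).as_matrix(); c=Rm@np.asarray(p)+np.ravel(s['tvec'])
    return c[0]/c[2]*s['fx']+s['cx'],c[1]/c[2]*s['fy']+s['cy']
E
python3 - <<'E'
from h import *
for n in ['scene','top','wrist']:
    s=snap(n,n+'0'); print(n,ray(s,320,240))
print(manip.sense())
E
```

```text
pics
scene (array([-0.63323019, -0.6285362 ,  0.85154268]), array([ 0.78440573,  0.40583468, -0.46904782]))
top (array([ 0.0055509 , -0.04490644,  1.54132716]), array([ 0.32767476,  0.00358681, -0.94478378]))
wrist (array([0.19969723, 0.59701628, 0.37297935]), array([ 0.28638781, -0.14338965, -0.9473233 ]))
{'t': 0.15, 'q': array([ 9.42502885e-01,  5.28289772e-01,  1.43361040e+00, -1.52776049e-05,
        1.18139013e+00, -1.78472359e-01]), 'qd': array([ 0.00108063, -0.00194828, -0.00488478,  0.00029189, -0.00022364,
        0.00187246]), 'tau': array([ 4.82792602e-04, -4.42745841e+01, -1.78276241e+01, -2.25800791e-04,
        5.68735311e-03,  1.19641888e-05]), 'tcp_pos': array([0.27138722, 0.56239603, 0.23053482]), 'tool_rot': array([ 0.1571423 ,  0.68952885, -0.1582503 ,  0.68906684]), 'force': array([ 0.25849031,  0.22637949, -0.47472735]), 'ft_torque': array([-0.08134914,  0.02977347,  0.06297501]), 'finger_gap': 0.9974221343860417}
```

View pics/scene0.png

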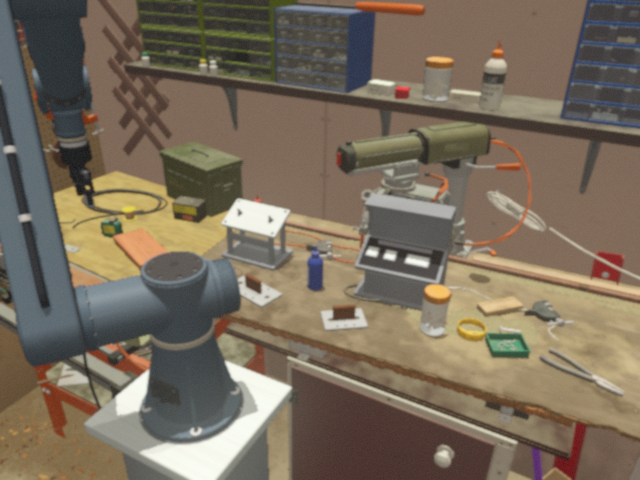

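View pics/top0.png

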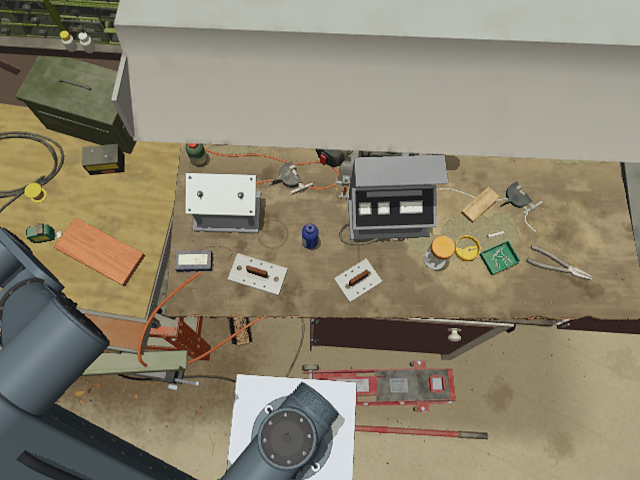

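View pics/wrist0.png

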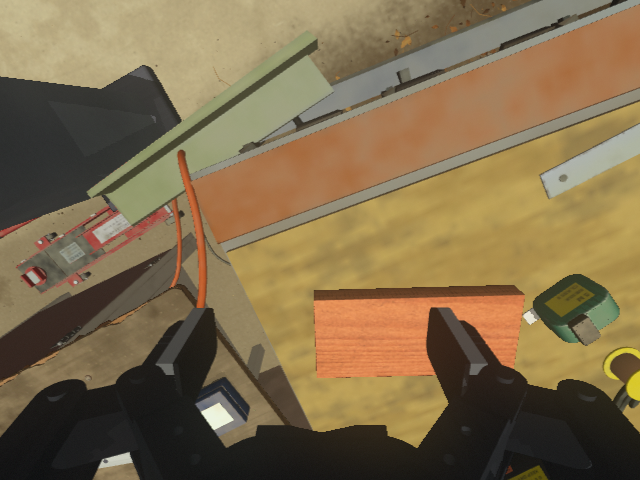

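The top view shows the stand at (221,200), the console at (395,205), the long template at (257,273), the short one at (358,280), the bottle at (310,235) and the bit case at (194,261). I'll enlarge the top image to measure.

```bash
python3 - <<'E'
from h import *
s=load('top0')['image'][:,:,::-1]
a=cv2.resize(s[165:305,170:300],None,fx=5.5,fy=4.2*1.0,interpolation=cv2.INTER_CUBIC)
a=cv2.resize(s[170:300,170:300],None,fx=4.6,fy=4.6,interpolation=cv2.INTER_CUBIC)
cv2.imwrite('pics/t_a.png',a)
b=cv2.resize(s[150:245,335:455],None,fx=6,fy=6,interpolation=cv2.INTER_CUBIC)
cv2.imwrite('pics/t_b.png',b)
s=load('scene0')['image'][:,:,::-1]
c=cv2.resize(s[190:310,215:335],None,fx=5,fy=5,interpolation=cv2.INTER_CUBIC)
cv2.imwrite('pics/s_a.png',c)
E
```

```text
(no output)
```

View pics/t_a.png

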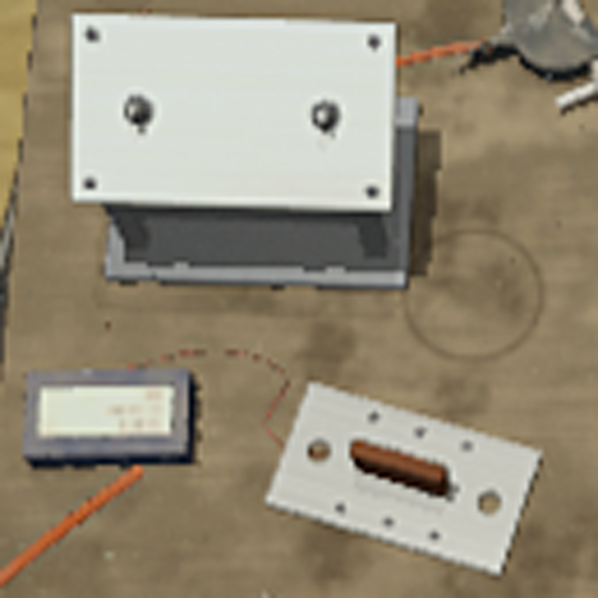

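View pics/t_b.png

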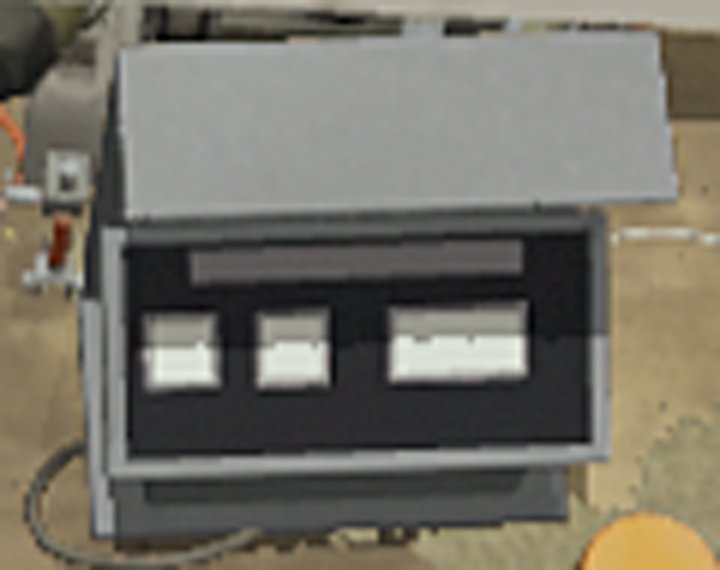

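View pics/s_a.png

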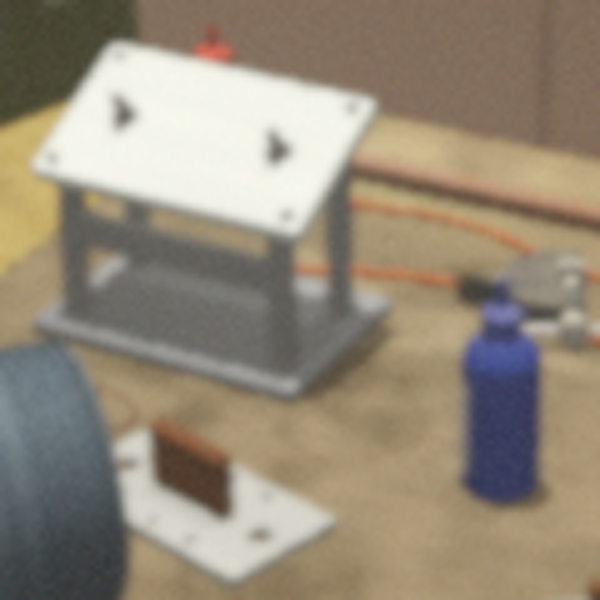

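```bash
python3 - <<'E'
from h import *
def quad(s,roi,cond,mn=300):
    x0,y0,x1,y1=roi; im=s['image'][y0:y1,x0:x1].astype(int)
    big=cv2.resize(im.astype(np.uint8),None,fx=4,fy=4,interpolation=cv2.INTER_CUBIC).astype(int)
    m=cond(big).astype(np.uint8)*255
    m=cv2.morphologyEx(m,cv2.MORPH_CLOSE,np.ones((21,21)))
    cs,_=cv2.findContours(m,cv2.RETR_EXTERNAL,cv2.CHAIN_APPROX_NONE)
    out=[]
    for c in sorted(cs,key=cv2.contourArea,reverse=True)[:4]:
        if cv2.contourArea(c)<mn: continue
        h=cv2.convexHull(c); q=cv2.approxPolyN(h,4,ensure_convex=True).reshape(-1,2).astype(float) if len(h)>4 else h.reshape(-1,2)
        q=(q+.5)/4-.5+[x0,y0]; out.append(q)
    return out
s=load('top0'); sc=load('scene0')
br=lambda t:(lambda b:(b.min(2)>t)&(b.max(2)-b.min(2)<25))
q=quad(s,(225,248,292,300),br(150))[0]
q=np.array(sorted(q.tolist(),key=lambda p:p[0])); print('tmpl px',q)
P=np.array([onz(s,*p,.006) for p in q]); print(P); c=P.mean(0); print('c',c)
for i in range(4): print([round(float(np.linalg.norm(P[i]-P[j])),4) for j in range(4)])
# stand
q=quad(s,(180,165,262,222),br(170))[0]; print('stand px',q)
q=np.array(sorted(q.tolist(),key=lambda p:p[1]))
P=np.array([onz(s,*p,.1582 if i<2 else .1118) for i,p in enumerate(q)]); print(P,P.mean(0))
for i in range(4): print([round(float(np.linalg.norm(P[i]-P[j])),4) for j in range(4)])
# keys
for q in quad(s,(355,198,428,216),br(120),200):
    ce=q.mean(0); print('key',ce,onz(s,*ce,.1277), [onz(s,*p,.1277).round(4).tolist() for p in q])
E
```

```text
tmpl px [[227.125 278.875]
 [236.875 252.375]
 [278.125 294.375]
 [287.125 267.625]]
[[0.40482584 0.21317563 0.006     ]
 [0.48426947 0.19470318 0.006     ]
 [0.37036677 0.06682236 0.006     ]
 [0.4491624  0.04829173 0.006     ]]
c [0.42715612 0.13074823 0.006     ]
[0.0, 0.0816, 0.1504, 0.1707]
[0.0816, 0.0, 0.1713, 0.1506]
[0.1504, 0.1713, 0.0, 0.0809]
[0.1707, 0.1506, 0.0809, 0.0]
stand px [[255.375 174.625]
 [254.125 214.875]
 [185.375 212.875]
 [185.375 172.625]]
[[0.65159872 0.33445108 0.1582    ]
 [0.65912373 0.14594428 0.1582    ]
 [0.55354387 0.33005081 0.1118    ]
 [0.56087008 0.14352458 0.1118    ]] [0.6062841  0.23849269 0.135     ]
[0.0, 0.1887, 0.1086, 0.2164]
[0.1887, 0.0, 0.2172, 0.1087]
[0.1086, 0.2172, 0.0, 0.1867]
[0.2164, 0.1087, 0.1867, 0.0]
key [410.8125 207.6875] [ 0.6053264  -0.27874334  0.1277    ] [[0.5962, -0.3121, 0.1277], [0.5801, -0.2489, 0.1277], [0.6195, -0.2482, 0.1277], [0.6258, -0.3059, 0.1277]]
key [362.6875 209.375 ] [ 0.59120603 -0.14894808  0.1277    ] [[0.5754, -0.1723, 0.1277], [0.5723, -0.128, 0.1277], [0.6057, -0.1265, 0.1277], [0.6117, -0.169, 0.1277]]
key [383.375 209.   ] [ 0.59624681 -0.20470582  0.1277    ] [[0.5788, -0.2207, 0.1277], [0.5766, -0.1897, 0.1277], [0.6131, -0.1887, 0.1277], [0.6168, -0.2198, 0.1277]]
```

```bash
cat >> h.py <<'E'
def frame(x,y):
    x=np.array(x,float);x/=np.linalg.norm(x);y=np.array(y,float);y-=x*(x@y);y/=np.linalg.norm(y)
    return np.c_[x,y,np.cross(x,y)]
def plan(p,Rt,st=None):
    st=st or manip.sense(); R0=R.from_quat(st['tool_rot']).as_matrix()
    d=R0.T@(np.array(p)-st['tcp_pos'])/.025; rv=np.degrees(R.from_matrix(R0.T@Rt).as_rotvec())/5
    print('shift',d.round(3),'turn',rv.round(3),'rows min',np.linalg.norm(d)/2, np.linalg.norm(rv)*5/8.59)
    return d,rv
E
python3 - <<'E'
from h import *
st=manip.sense(); print(R.from_quat(st['tool_rot']).as_matrix().round(3))
th=np.radians(-13.26); tx=np.array([np.cos(th),np.sin(th),0])
for sg in (1,-1):
    plan([.4272,.1307,.19],frame([0,0,-1],sg*tx))
E
```

```text
[[-0.001  0.435  0.901]
 [-0.001  0.901 -0.435]
 [-1.    -0.002 -0.   ]]
shift [  1.639 -12.838  13.121] turn [1.5497e+01 1.0000e-02 1.8000e-02] rows min 9.214817614823524 9.020667618012371
shift [  1.639 -12.838  13.121] turn [-2.0502e+01 -2.0000e-02  1.1000e-02] rows min 9.214817614823524 11.933940598354024
```

Request:
{"api": "carry_out", "payload": {
  "commands": [
    [[0.15, -1.25, 1.3, 1.5, 0, 0, 85], [0.3, -2.5, 2.6, 3.0, 0, 0, 85], [0.45, -3.8, 3.9, 4.6, 0, 0, 85], [0.6, -5.1, 5.2, 6.1, 0, 0, 85], [0.75, -6.4, 6.5, 7.7, 0, 0, 85]]
  ],
  "force": 60
}}

```text
t: 0.65
tcp_pos: [0.3486, 0.3464, 0.2123]
tool_rot: [0.378, 0.598, -0.378, 0.598]
force: [0.6, -0.2, -0.3]
finger_gap: 0.997
```

```bash
python3 - <<'E'
from h import *
th=np.radians(-13.26); tx=np.array([np.cos(th),np.sin(th),0])
print(manip.sense()['tcp_pos'])
plan([.4272,.1307,.19],frame([0,0,-1],tx))
E
```

```text
[0.34860835 0.3464282  0.21234255]
shift [ 0.895 -0.869  9.143] turn [ 7.741e+00  2.000e-03 -0.000e+00] rows min 4.613653340700944 4.505897080858494
```

Request:
{"api": "carry_out", "payload": {
  "commands": [
    [[0.2, -0.2, 1.9, 1.6, 0, 0, 85], [0.4, -0.4, 3.8, 3.2, 0, 0, 85], [0.6, -0.6, 5.7, 4.8, 0, 0, 85], [0.8, -0.8, 7.6, 6.4, 0, 0, 85], [0.9, -0.87, 9.14, 7.74, 0, 0, 85]]
  ]
}}

```text
t: 1.15
tcp_pos: [0.4281, 0.1305, 0.1897]
tool_rot: [-0.554, -0.439, 0.555, -0.438]
force: [0.9, -0.9, -0.4]
finger_gap: 0.994
```

```bash
python3 - <<'E'
from h import *
snap('wrist','w1'); snap('wrist','w1b'); print(manip.sense())
E
```

```text
{'t': 1.25, 'q': array([ 4.24420633e-02,  3.59306990e-01,  1.90468488e+00, -1.33540907e-03,
        8.76029808e-01,  2.77367628e-01]), 'qd': array([ 0.08068041, -0.01393406,  0.02122182,  0.04512659,  0.02931027,
       -0.01938508]), 'tau': array([-1.18854649e+00, -3.09536970e+01, -1.23897743e+01, -2.05204678e-01,
       -3.70646012e-03,  9.56675503e-02]), 'tcp_pos': array([0.4305221 , 0.12907863, 0.18988893]), 'tool_rot': array([ 0.55520145,  0.43757559, -0.55472591,  0.43881444]), 'force': array([-0.18591396,  0.4032792 ,  0.23202643]), 'ft_torque': array([0.03790482, 0.0042425 , 0.03529464]), 'finger_gap': 0.9920605157200016}
```

View pics/w1b.png

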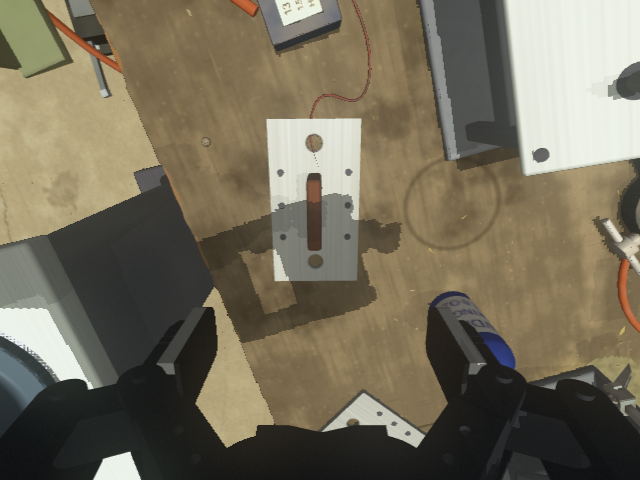

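```bash
python3 - <<'E'
from h import *
s=snap('wrist','w2'); im=s['image']
st=manip.sense(); print(st['tcp_pos'],st['qd'].round(3))
# plate mask
hsv=cv2.cvtColor(im,cv2.COLOR_RGB2HSV); m=((hsv[:,:,1]<40)&(hsv[:,:,2]>75)).astype(np.uint8)*255
m[:, :255]=0; m[:,375:]=0; m[:105]=0; m[300:]=0
m=cv2.morphologyEx(m,cv2.MORPH_OPEN,np.ones((5,5)));m=cv2.morphologyEx(m,cv2.MORPH_CLOSE,np.ones((25,25)))
cs,_=cv2.findContours(m,cv2.RETR_EXTERNAL,cv2.CHAIN_APPROX_NONE);c=max(cs,key=cv2.contourArea)
q=cv2.approxPolyN(cv2.convexHull(c),4,ensure_convex=True).reshape(-1,2).astype(float);print(q.tolist())
P=np.array([onz(s,*p,.006) for p in q]);print(P.round(4),P.mean(0).round(4))
h=[onz(s,*p,.006) for p in [(314.5,142.5),(316,261.5)]];print(h,np.mean(h,0),h[0]-h[1],np.linalg.norm(h[0]-h[1]))
cv2.imwrite('pics/c2.png',cv2.resize(im[100:300,240:400,::-1],None,fx=3,fy=3,interpolation=cv2.INTER_CUBIC))
E
```

```text
[0.42908544 0.13088281 0.18988889] [ 0.063 -0.011  0.018  0.016  0.016 -0.003]
[[364.0, 122.0], [358.0, 282.0], [276.0, 282.0], [268.0, 122.0]]
[[0.4845 0.1937 0.006 ]
 [0.4497 0.0491 0.006 ]
 [0.372  0.0677 0.006 ]
 [0.4055 0.2125 0.006 ]] [0.4279 0.1308 0.006 ]
[array([0.43974657, 0.18703716, 0.006     ]), array([0.41495308, 0.07952563, 0.006     ])] [0.42734983 0.1332814  0.006     ] [0.02479349 0.10751152 0.        ] 0.11033333698787819
```

View pics/c2.png

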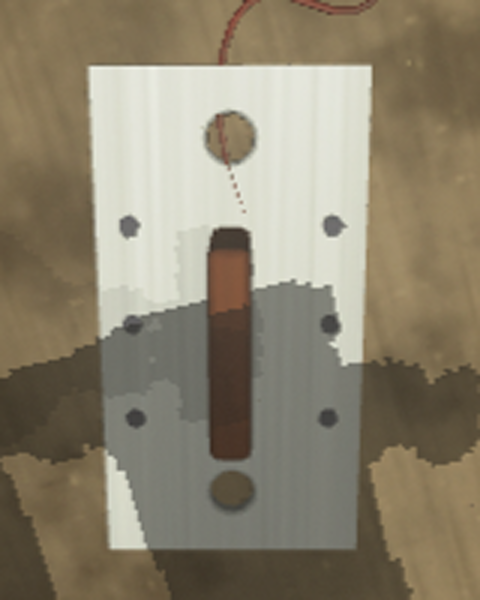

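```bash
python3 - <<'E'
from h import *
th=np.radians(-13.2); tx=np.array([np.cos(th),np.sin(th),0])
print(manip.sense()['tcp_pos'])
plan([.4278,.131,.013],frame([0,0,-1],tx))
E
```

```text
[0.42908544 0.13088281 0.18988889]
shift [ 7.076e+00 -5.100e-02  7.000e-03] turn [-0.005 -0.     0.   ] rows min 3.537872069908785 0.0030404065155727757
```

Request:
{"api": "carry_out", "payload": {
  "commands": [
    [[1.6, 0, 0, 0, 0, 0, 85], [3.3, 0, 0, 0, 0, 0, 70], [5.0, 0, 0, 0, 0, 0, 50], [6.5, 0, 0, 0, 0, 0, 40], [7.08, 0.02, 0, 0, 0, 0, 35]]
  ]
}}

```text
t: 1.8
tcp_pos: [0.4261, 0.1339, 0.0102]
tool_rot: [-0.551, -0.442, 0.554, -0.44]
force: [-0.4, -1.0, 0.1]
finger_gap: 0.41
```

Request:
{"api": "carry_out", "payload": {
  "commands": [
    [[0, 0, 0, 0, 0, 0, 32], [0, 0, 0, 0, 0, 0, 20], [0, 0, 0, 0, 0, 0, 4], [0, 0, 0, 0, 0, 0, 4], [0, 0, 0, 0, 0, 0, 4]]
  ],
  "force": 60
}}

```text
t: 2.3
tcp_pos: [0.4292, 0.1329, 0.014]
tool_rot: [0.554, 0.44, -0.553, 0.441]
force: [-0.1, 1.6, 1.7]
finger_gap: 0.132
```

```bash
python3 - <<'E'
from h import *
s=snap('wrist','w3');print(manip.sense())
E
```

```text
{'t': 2.35, 'q': array([5.05002956e-02, 7.20716480e-01, 2.02265646e+00, 4.10728913e-04,
       3.96088860e-01, 2.76579199e-01]), 'qd': array([-0.00044372, -0.00043342, -0.0023896 ,  0.00208915,  0.00214878,
       -0.00103906]), 'tau': array([-7.67885763e-01, -3.54926312e+01, -2.37424582e+00, -1.79673401e-01,
       -1.10285436e-01,  3.37996369e-02]), 'tcp_pos': array([0.4292271 , 0.13288331, 0.0139885 ]), 'tool_rot': array([ 0.55393649,  0.43991124, -0.55264638,  0.44069768]), 'force': array([0.51410089, 1.98791735, 4.35668012]), 'ft_torque': array([0.24905879, 0.10008946, 0.0333978 ]), 'finger_gap': 0.1306667544753414}
```

View pics/w3.png

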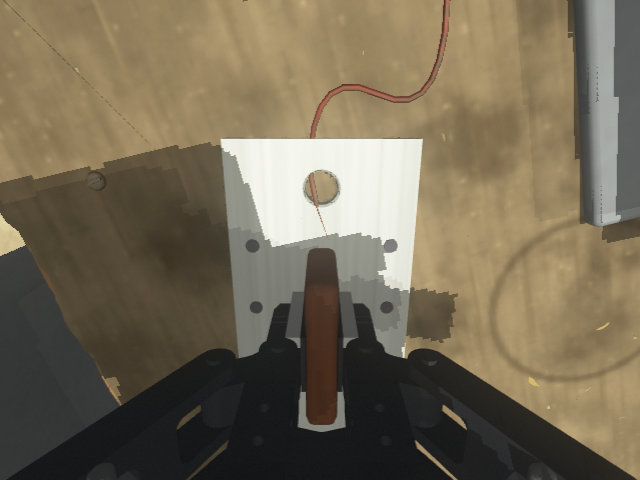

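```bash
python3 - <<'E'
from h import *
s=load('w3'); st=manip.sense(); im=s['image']
g=cv2.resize(im[140:240,215:430,::-1],None,fx=3.5,fy=3.5,interpolation=cv2.INTER_CUBIC);cv2.imwrite('pics/c3.png',g)
R0=R.from_quat(st['tool_rot']).as_matrix()
print(R0.round(3))
for n,p in dict(hole=(321.5,187.5),tl=(221,139),tr=(422,138.5)).items():
    w=onz(s,*p,.006); print(n,w.round(4),((R0.T@(w-st['tcp_pos']))*1e3).round(1))
E
```

```text
[[ 0.002  0.974 -0.225]
 [ 0.    -0.225 -0.974]
 [-1.     0.002 -0.001]]
hole [0.4421 0.1836 0.006 ] [  8.    1.1 -52.3]
tl [0.4076 0.2114 0.006 ] [  8.  -38.7 -71.7]
tr [0.4853 0.1937 0.006 ] [  8.1  40.9 -71.9]
```

View pics/c3.png

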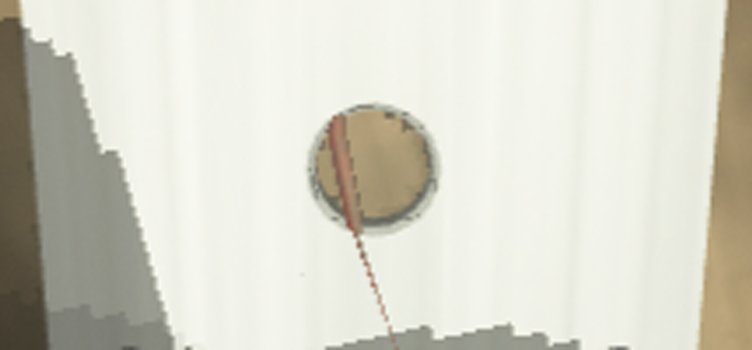

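```bash
cat >> h.py <<'E'
import json
def stand(yaw,C):
    Z=R.from_euler('z',yaw,degrees=True).as_matrix()
    n=Z@[-np.sin(np.radians(25)),0,np.cos(np.radians(25))]; y=Z@[0,1,0]; u=Z@[np.cos(np.radians(25)),0,np.sin(np.radians(25))]
    return np.array(C),n,y,u
T=np.array([14,.5,2.9])/1e3
def goal(yaw,C,h,dy=0,du=0,T=T):
    C,n,y,u=stand(yaw,C); Rt=np.c_[-n,u,-y]
    return C+n*h+y*dy+u*du-Rt@T,Rt
E
python3 - <<'E'
from h import *
s=load('top0'); b=s
# pins centroid dark
im=s['image'].astype(int)
C,n,y,u=stand(2.27,[.6063,.2385,.135])
for sg,nm in((1,'L'),(-1,'R')):
    for h in (0,.011,.022): print(nm,h,np.round(proj(s,C+sg*.055*y+n*h),1),np.round(proj(load('scene0'),C+sg*.055*y+n*h),1))
p,Rt=goal(2.27,C,.07,-.07); print(p); 
print(Rt.round(3)); plan(p,Rt)
E
python3 - <<'E'
from h import *
s=load('top0')['image'][:,:,::-1]
cv2.imwrite('pics/p.png',cv2.resize(s[180:210,185:255],None,fx=10,fy=10,interpolation=cv2.INTER_NEAREST))
E
```

```text
L 0 [199.7 193.2] [239.6 212. ]
L 0.011 [198.9 193.3] [238.6 209.6]
L 0.022 [198.  193.4] [237.6 207.2]
R 0 [240.4 194.4] [270.4 219.2]
R 0.011 [239.8 194.5] [269.6 216.8]
R 0.022 [239.3 194.6] [268.7 214.4]
[0.57303286 0.1700286  0.21091854]
[[ 0.422  0.906  0.04 ]
 [ 0.017  0.036 -0.999]
 [-0.906  0.423 -0.   ]]
shift [-7.865  5.288 -2.745] turn [-3.001  0.66   4.946] rows min 4.933206462400562 3.3894995136151813
```

View pics/p.png

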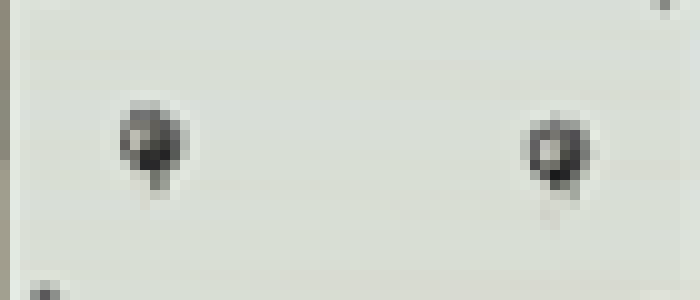

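Request:
{"api": "carry_out", "payload": {
  "commands": [
    [[-0.6, 0, 0, 0, 0, 0, 4], [-1.8, 0, 0, 0, 0, 0, 4], [-3.4, 0, 0, 0, 0, 0, 4], [-5.2, 0.4, 0, 0, 0, 0, 4], [-7, 0.8, -0.2, -0.6, 0, 0, 4]]
  ]
}}

```text
t: 2.85
tcp_pos: [0.4479, 0.1327, 0.1897]
tool_rot: [-0.541, -0.455, 0.542, -0.455]
force: [1.3, 0.6, -2.3]
finger_gap: 0.129
```

```bash
python3 - <<'E'
from h import *
print(manip.sense()['tcp_pos'],manip.sense()['finger_gap'])
p,Rt=goal(2.27,[.6063,.2368,.135],.07,-.07); plan(p,Rt)
E
```

```text
[0.44794865 0.13265667 0.18973282] 0.12910046443547443
shift [-0.857  4.681 -2.268] turn [-2.4    0.537  5.001] rows min 2.6357072848780545 3.243754130911088
```

Request:
{"api": "carry_out", "payload": {
  "commands": [
    [[-0.4, 1.1, -0.5, -0.6, 0.13, 1.25, 4], [-0.7, 2.3, -1.1, -1.2, 0.26, 2.5, 4], [-0.85, 3.5, -1.7, -1.8, 0.4, 3.75, 4], [-0.86, 4.68, -2.27, -2.4, 0.54, 5, 4], [-0.86, 4.68, -2.27, -2.4, 0.54, 5, 4]]
  ]
}}

```text
t: 3.35
tcp_pos: [0.5742, 0.169, 0.2091]
tool_rot: [0.589, 0.391, -0.367, 0.604]
force: [-0.6, -0.3, -2.1]
finger_gap: 0.128
```

```bash
python3 - <<'E'
from h import *
snap('wrist','w4');snap('wrist','w4b');print(manip.sense())
E
```

```text
{'t': 3.45, 'q': array([ 0.11519764,  0.40698027,  1.84912988, -0.07309647,  0.45430622,
        0.13572042]), 'qd': array([-0.00266077, -0.00692151,  0.00068586,  0.00055483, -0.0002319 ,
       -0.00219517]), 'tau': array([ 4.55056911e-02, -3.63186479e+01, -1.55553567e+01, -1.10717355e-01,
       -1.85590982e+00, -8.04284733e-03]), 'tcp_pos': array([0.57245894, 0.1684074 , 0.20864533]), 'tool_rot': array([ 0.58849729,  0.39218429, -0.36931879,  0.60288146]), 'force': array([-0.04473218, -0.22550726, -2.94582826]), 'ft_torque': array([0.00619382, 0.37579476, 0.02095644]), 'finger_gap': 0.13006176208004502}
```

View pics/w4b.png

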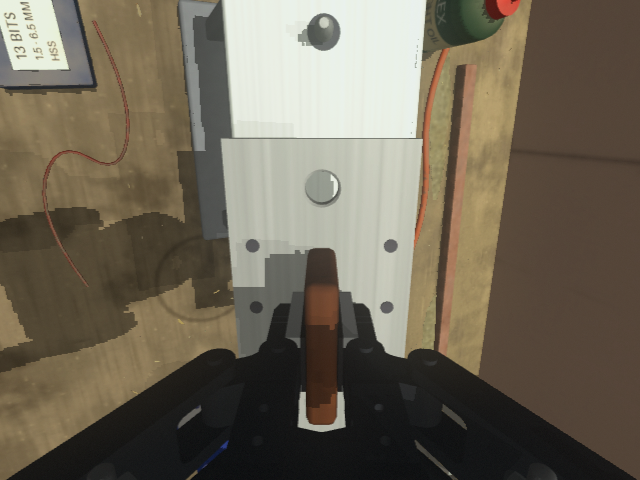

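```bash
python3 - <<'E'
from h import *
s=load('w4b');im=s['image'][:,:,::-1]
cv2.imwrite('pics/c4.png',cv2.resize(im[0:70,290:360],None,fx=8,fy=8,interpolation=cv2.INTER_CUBIC))
C,n,y,u=stand(2.27,[.6063,.2368,.135])
for h in(0,.014,.022): print(np.round(proj(s,C+.055*y+n*h),1))
print(np.round(proj(s,C+.095*y+.055*u),1),np.round(proj(s,C+.03*y+.055*u),1),np.round(proj(s,C+.075*y-.055*u),1),np.round(proj(s,C+.03*y-.055*u),1))
g=im.min(2).astype(int)
for v in (5,40,80,120):
    r=g[v]; d=np.diff(r); L=[(i+190,int(d[i+190])) for i in np.argsort(-d[190:260])[:2]]; Rr=[(i+400,int(d[i+400])) for i in np.argsort(d[400:440])[:2]]; print(v,L,Rr)
E
```

```text
[323.1  35.1]
[323.1  29.3]
[323.2  25.6]
[431.2 -53.4] [420.5  84.6] [218.6  -7.4] [225.7  84.9]
5 [(np.int64(221), 41), (np.int64(222), 32)] [(np.int64(425), -129), (np.int64(424), -21)]
40 [(np.int64(224), 48), (np.int64(226), 31)] [(np.int64(422), -81), (np.int64(423), -57)]
80 [(np.int64(227), 48), (np.int64(229), 32)] [(np.int64(419), -93), (np.int64(431), -35)]
120 [(np.int64(230), 50), (np.int64(232), 31)] [(np.int64(416), -95), (np.int64(423), -34)]
```

View pics/c4.png

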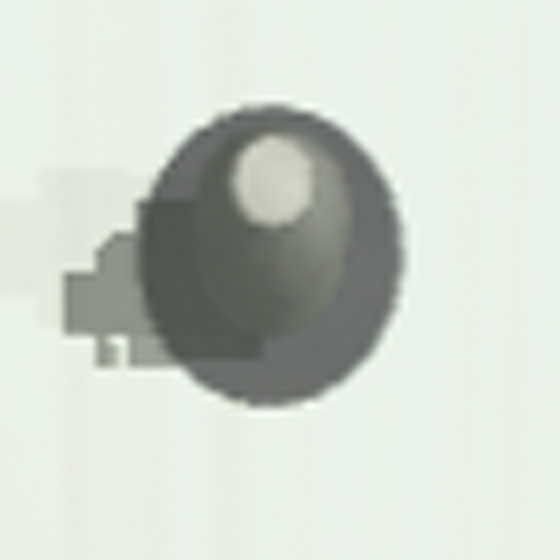

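```bash
cat >> h.py <<'E'
T2=np.array([14,1.1,2.7])/1e3
C2=np.array([.6068,.2385,.1352])
E
python3 - <<'E'
from h import *
p,Rt=goal(2.27,C2,.04,0,T=T2); plan(p,Rt)
E
```

```text
shift [ 1.128  0.058 -2.856] turn [-0.016  0.004  0.034] rows min 1.535494704233174 0.022140206440070344
```

Request:
{"api": "carry_out", "payload": {
  "commands": [
    [[0, 0, -1.0, 0, 0, 0, 4], [0.2, 0.03, -2.0, 0, 0, 0.03, 4], [0.7, 0.06, -2.86, 0, 0, 0.03, 4], [1.1, 0.06, -2.86, 0, 0, 0.03, 4], [1.1, 0.06, -2.86, 0, 0, 0.03, 4]]
  ]
}}

```text
t: 3.95
tcp_pos: [0.5831, 0.2401, 0.1836]
tool_rot: [0.589, 0.391, -0.369, 0.604]
force: [-0.8, -0.1, -2.6]
finger_gap: 0.128
```

```bash
python3 - <<'E'
from h import *
snap('wrist','w5');s=snap('wrist','w5b');print(manip.sense()['tcp_pos'],manip.sense()['force'])
p,Rt=goal(2.27,C2,.04,0,T=T2); plan(p,Rt)
im=s['image'][:,:,::-1]
cv2.imwrite('pics/c5.png',cv2.resize(im[100:280,210:430],None,fx=3.3,fy=3.3,interpolation=cv2.INTER_CUBIC))
t=snap('top','t5')['image'][:,:,::-1]
cv2.imwrite('pics/c5t.png',cv2.resize(t[130:270,150:290],None,fx=4,fy=4,interpolation=cv2.INTER_CUBIC))
t=snap('scene','s5')['image'][:,:,::-1]
cv2.imwrite('pics/c5s.png',cv2.resize(t[130:290,180:340],None,fx=3.6,fy=3.6,interpolation=cv2.INTER_CUBIC))
E
```

```text
[0.58372031 0.2395545  0.18477858] [-0.10868961 -0.41653731 -2.81733862]
shift [ 0.026 -0.048 -0.029] turn [-0.018  0.012 -0.022] rows min 0.03091898001952316 0.018102888708194154
```

View pics/c5.png

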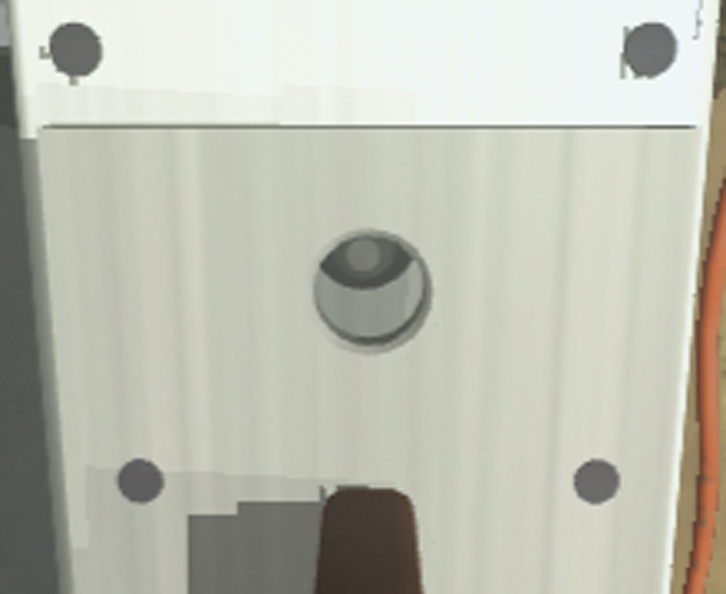

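View pics/c5t.png

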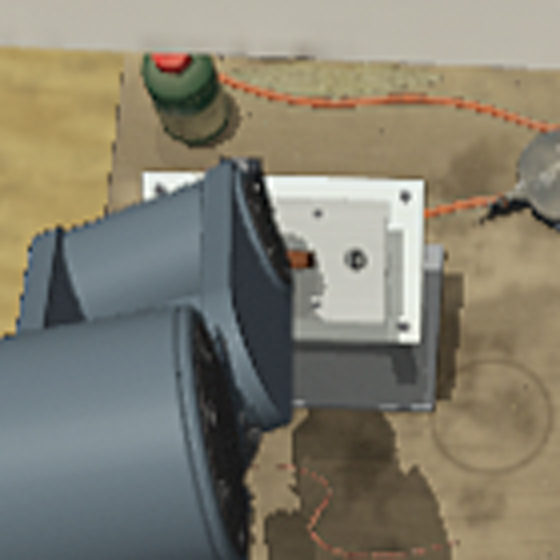

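View pics/c5s.png

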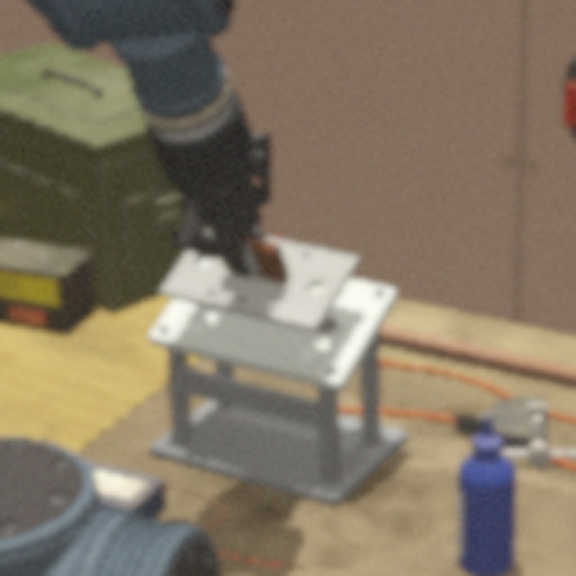

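```bash
python3 - <<'E'
from h import *
s=load('w5b'); C,n,y,u=stand(2.27,C2); st=manip.sense()
def onp(s,px,h):
    o,d=ray(s,*px); w=o+d*((C-o)@n+h)/(d@n); return w,((w-C)@y*1e3).round(2),((w-C)@u*1e3).round(2)
p,Rt=goal(2.27,C2,0,0,T=T2); hh=(st['tcp_pos']-p)@n; print('h',hh)
for hp in (.020,.022,.024): print('pintip',hp,onp(s,(320.3,176.7),hp)[1:])
for px in((322.7,187.9),(322.3,187.7)): print('hole top',onp(s,px,hh+.006)[1:])
t=load('t5'); im=t['image'][:,:,::-1]
cv2.imwrite('pics/c5u.png',cv2.resize(im[170:220,215:265],None,fx=12,fy=12,interpolation=cv2.INTER_CUBIC))
for h in (0,.022,hh,hh+.006): print(h,np.round(proj(t,C-.055*y+n*h),1))
print('stand corner R', [np.round(proj(t,C-.095*y+n*0+k*u),1) for k in(-.055,.055)],'templ corner',[np.round(proj(t,C-.075*y+n*(hh+.006)+k*u),1) for k in(-.04,.04)])
E
```

```text
h 0.04112426861232319
pintip 0.02 (np.float64(54.55), np.float64(-0.09))
pintip 0.022 (np.float64(54.86), np.float64(-0.09))
pintip 0.024 (np.float64(55.18), np.float64(-0.08))
hole top (np.float64(54.25), np.float64(0.94))
hole top (np.float64(54.33), np.float64(0.77))
0 [240.4 194.2]
0.022 [239.3 194.4]
0.04112426861232319 [238.3 194.5]
0.04712426861232319 [238.  194.6]
stand corner R [array([254.8, 214.9]), array([255.6, 174.2])] templ corner [array([245.4, 210.1]), array([245.9, 179.5])]
```

View pics/c5u.png

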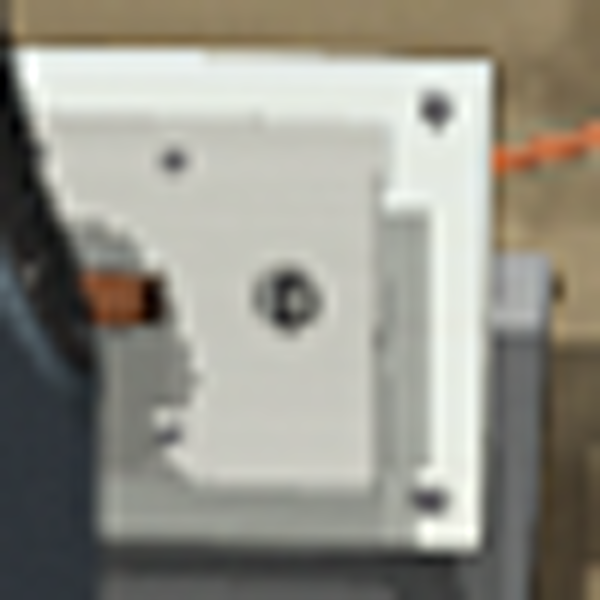

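Request:
{"api": "carry_out", "payload": {
  "commands": [
    [[0, -0.04, -0.025, 0, 0, 0, 4], [0.3, -0.04, -0.025, 0, 0, 0, 4], [0.55, -0.04, -0.025, 0, 0, 0, 4], [0.8, -0.04, -0.025, 0, 0, 0, 4], [0.95, -0.04, -0.025, 0, 0, 0, 4]]
  ]
}}

```text
t: 4.65
tcp_pos: [0.5937, 0.2415, 0.1624]
tool_rot: [0.59, 0.39, -0.367, 0.604]
force: [-0.9, 0.1, -1.9]
finger_gap: 0.132
```

```bash
python3 - <<'E'
from h import *
s=snap('wrist','w6');st=manip.sense();print(st['tcp_pos'],st['force'],st['ft_torque'],st['qd'].round(3))
p,Rt=goal(2.27,C2,.0,0,T=T2); plan(p,Rt)
im=s['image'][:,:,::-1]
cv2.imwrite('pics/c6.png',cv2.resize(im[100:280,210:430],None,fx=3.3,fy=3.3,interpolation=cv2.INTER_CUBIC))
E
```

```text
[0.59368724 0.24147245 0.16202406] [ 0.24938918 -0.03145336 -1.97466598] [ 0.01418402  0.3512736  -0.00571933] [ 0.002 -0.012  0.004  0.004  0.014 -0.003]
shift [ 0.632 -0.028  0.031] turn [-0.01   0.003 -0.031] rows min 0.3166452709385427 0.019175913597525542
```

View pics/c6.png

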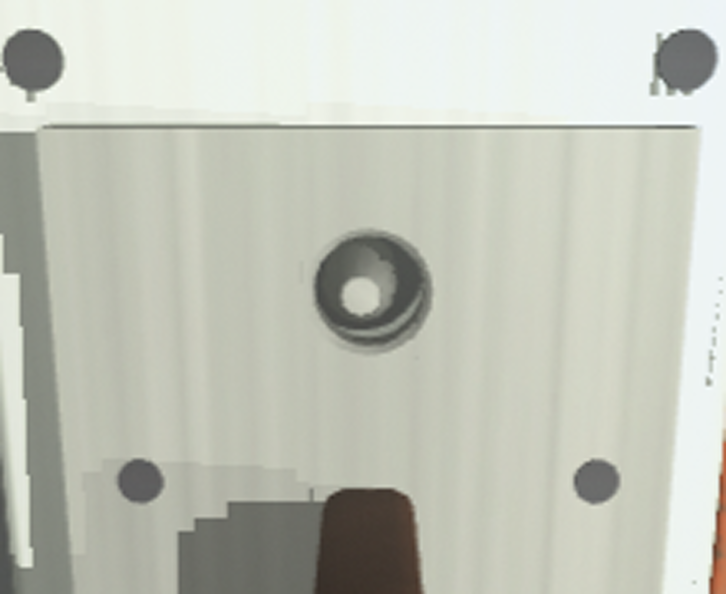

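Request:
{"api": "carry_out", "payload": {
  "commands": [
    [[0, -0.05, 0.03, 0, 0, 0, 4], [0.12, -0.05, 0.03, 0, 0, 0, 4], [0.25, -0.05, 0.03, 0, 0, 0, 4], [0.4, -0.05, 0.03, 0, 0, 0, 4], [0.4, -0.05, 0.03, 0, 0, 0, 4]]
  ]
}}

```text
t: 5.2
tcp_pos: [0.5968, 0.241, 0.1533]
tool_rot: [0.59, 0.39, -0.367, 0.604]
force: [-0.2, -0.2, -2.6]
finger_gap: 0.129
```

```bash
python3 - <<'E'
from h import *
s=snap('wrist','w7');st=manip.sense();print(st['tcp_pos'],st['force'],st['ft_torque'],st['qd'].round(3))
p,Rt=goal(2.27,C2,.0,0,T=T2); plan(p,Rt)
im=s['image'][:,:,::-1]
cv2.imwrite('pics/c7.png',cv2.resize(im[100:280,210:430],None,fx=3.3,fy=3.3,interpolation=cv2.INTER_CUBIC))
E
```

```text
[0.59679179 0.24099999 0.15350255] [-0.13395125  0.42542764 -2.03866682] [-0.01296522  0.34106123 -0.00263318] [ 0.001 -0.007 -0.001  0.     0.003 -0.001]
shift [0.271 0.005 0.008] turn [-0.009 -0.    -0.044] rows min 0.1355288350657995 0.02625075756824694
```

View pics/c7.png

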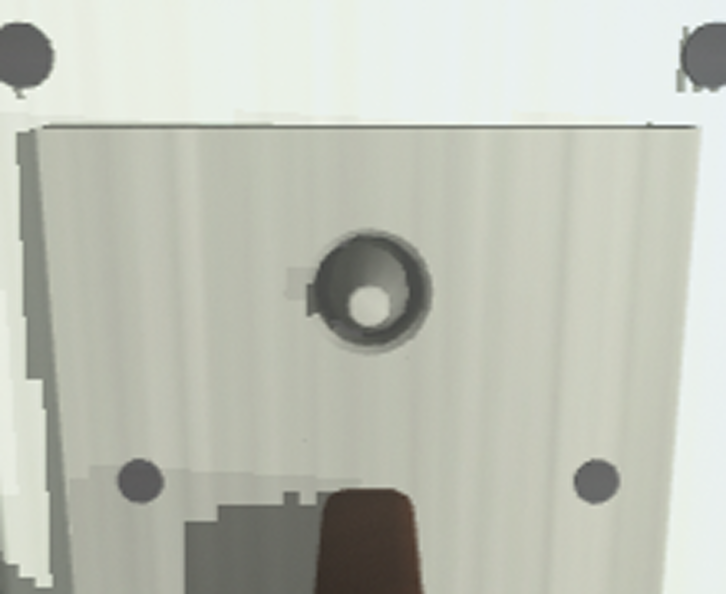

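Request:
{"api": "carry_out", "payload": {
  "commands": [
    [[0.05, -0.03, 0, 0, 0, 0, 4], [0.13, -0.03, 0, 0, 0, 0, 4], [0.2, -0.03, 0, 0, 0, 0, 4], [0.26, -0.03, 0, 0, 0, 0, 4], [0.26, -0.03, 0, 0, 0, 0, 4]]
  ]
}}

```text
t: 5.75
tcp_pos: [0.5989, 0.2411, 0.1476]
tool_rot: [0.59, 0.39, -0.367, 0.604]
force: [-0.1, 0.3, -1.2]
finger_gap: 0.126
```

```bash
python3 - <<'E'
from h import *
s=snap('wrist','w8');st=manip.sense();print(st['tcp_pos'],st['force'],st['ft_torque'],st['qd'].round(3))
p,Rt=goal(2.27,C2,.0,0,T=T2); plan(p,Rt)
im=s['image'][:,:,::-1]
cv2.imwrite('pics/c8.png',cv2.resize(im[100:280,210:430],None,fx=3.3,fy=3.3,interpolation=cv2.INTER_CUBIC))
t=snap('scene','s8')['image'][:,:,::-1]
cv2.imwrite('pics/c8s.png',cv2.resize(t[150:290,180:320],None,fx=4,fy=4,interpolation=cv2.INTER_CUBIC))
E
```

```text
[0.59892824 0.24113349 0.14761958] [-0.40717337  0.4239326  -1.81753593] [-0.0348984   0.35285815 -0.01867864] [ 0.001  0.    -0.     0.001  0.001 -0.001]
shift [0.022 0.027 0.01 ] turn [-0.009 -0.002 -0.05 ] rows min 0.01806870468663013 0.029525675083386545
```

View pics/c8.png

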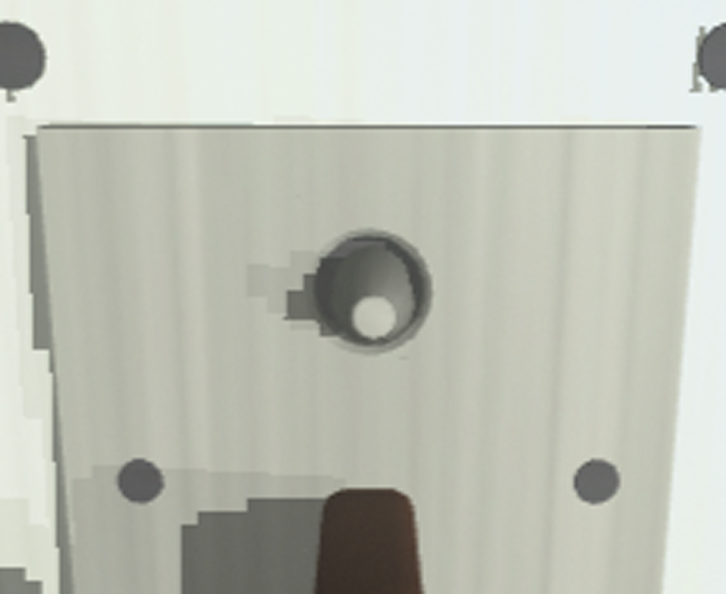

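View pics/c8s.png

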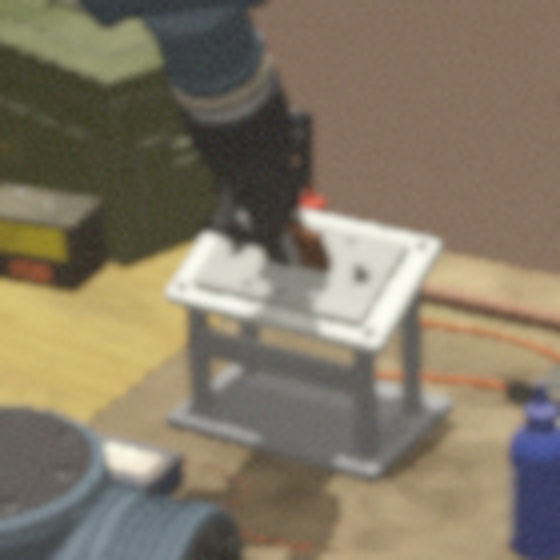

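Request:
{"api": "carry_out", "payload": {
  "commands": [
    [[0.04, -0.02, 0, 0, 0, 0, 4], [0.08, -0.02, 0, 0, 0, 0, 4], [0.12, -0.02, 0, 0, 0, 0, 4], [0.14, -0.02, 0, 0, 0, 0, 4], [0.14, -0.02, 0, 0, 0, 0, 4]]
  ]
}}

```text
t: 6.35
tcp_pos: [0.5991, 0.2411, 0.1475]
tool_rot: [0.59, 0.39, -0.366, 0.605]
force: [-11.1, -2.4, 20.9]
finger_gap: 0.133
```

```bash
python3 - <<'E'
from h import *
st=manip.sense();print(st['tcp_pos'],st['force'],st['ft_torque'])
p,Rt=goal(2.27,C2,.0,0,T=T2); plan(p,Rt)
E
```

```text
[0.59913583 0.24112425 0.14751786] [-11.12151801  -2.35164711  20.93666286] [-0.36370207  1.05783371 -0.1442969 ]
shift [0.014 0.022 0.009] turn [-0.007  0.001 -0.073] rows min 0.013715381847307851 0.04260777352483676
```

Request:
{"api": "carry_out", "payload": {
  "commands": [
    [[-0.08, 0, 0, 0, 0, 0, 4], [-0.1, 0, 0, 0, 0, 0, 30], [-0.1, 0, 0, 0, 0, 0, 50], [-0.1, 0, 0, 0, 0, 0, 50], [-0.1, 0, 0, 0, 0, 0, 50]]
  ]
}}

```text
t: 6.85
tcp_pos: [0.5991, 0.2411, 0.1462]
tool_rot: [0.59, 0.39, -0.367, 0.604]
force: [0.1, 0.1, 0.7]
finger_gap: 0.585
```

```bash
python3 - <<'E'
from h import *
s=snap('wrist','w9');st=manip.sense();print(st['tcp_pos'],st['force'],st['finger_gap'])
E
```

```text
[0.59905314 0.24110632 0.14616997] [ 0.73739182 -0.1836163   0.44082031] 0.5869465132651508
```

View pics/w9.png

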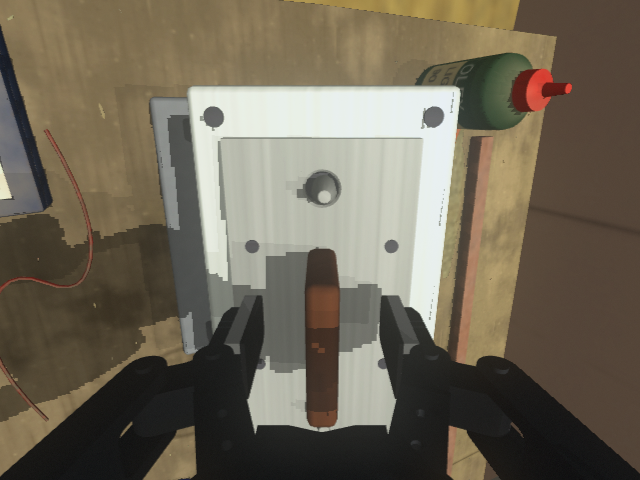

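Request:
{"api": "carry_out", "payload": {
  "commands": [
    [[-0.8, 0, 0, 0, 0, 0, 50], [-1.8, 0, 0, 0, 0, 0, 50], [-3.2, 0, 0, 0, 0, 0, 50], [-4.8, 0, 0, 0, 0, 0, 40], [-5.6, 0, 0, 0, 0, 0, 30]]
  ]
}}

```text
t: 7.4
tcp_pos: [0.5391, 0.2391, 0.276]
tool_rot: [0.591, 0.39, -0.365, 0.605]
force: [0.7, 0.0, -0.0]
finger_gap: 0.356
```

```bash
python3 - <<'E'
from h import *
s=snap('wrist','w10'); st=manip.sense(); print(st['tcp_pos'],st['force'])
t=load('top0')
K=[onz(t,*p,.1277) for p in [(365.3,208.4),(383.8,207.8),(411.3,206.7)]]; print(np.round(K,4))
d=K[0]-K[2]; yaw=np.degrees(np.arctan2(-d[0],d[1])); print('yaw',yaw,np.linalg.norm(d))
W=K[2]; _,n,y,u=stand(yaw,W); Rt=np.c_[-n,u,-y]
p=W+n*.12; print(p); plan(p,Rt)
E
```

```text
[0.53939816 0.23954382 0.27836426] [ 0.5443107  -0.30780867  0.62754455]
[[ 0.5945 -0.1559  0.1277]
 [ 0.5998 -0.2058  0.1277]
 [ 0.6083 -0.28    0.1277]]
yaw 6.327433012646476 0.1249077699618112
[ 0.5579059  -0.28562112  0.23645693]
shift [ 1.424 -0.794 21.023] turn [-0.742  0.322 -0.134] rows min 10.543186833838293 0.4770018838594693
```

View pics/w10.png

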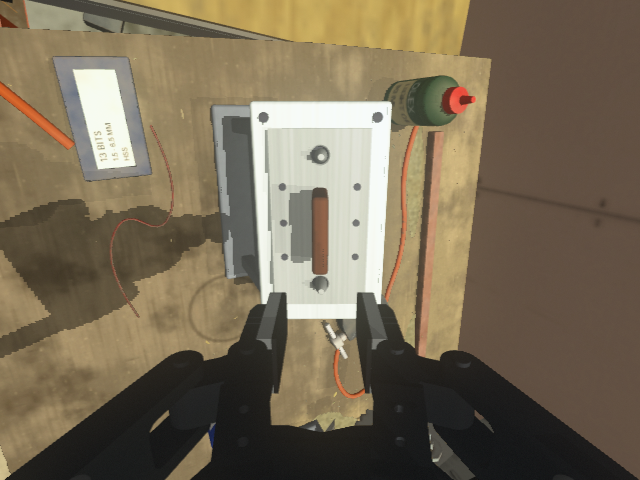

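Request:
{"api": "carry_out", "payload": {
  "commands": [
    [[0, -0.2, 1.2, 0, 0, 0, 20], [0, -0.4, 3.0, 0, 0, 0, 10], [0, -0.6, 4.9, 0, 0, 0, 0], [0, -0.8, 6.8, 0, 0, 0, 0], [0, -1, 8.7, 0, 0, 0, 0]]
  ]
}}

```text
t: 7.95
tcp_pos: [0.5248, 0.0188, 0.2618]
tool_rot: [0.59, 0.39, -0.367, 0.604]
force: [0.6, 0.7, 0.8]
finger_gap: 0.002
```

Request:
{"api": "carry_out", "payload": {
  "commands": [
    [[0, 0, 1.9, -0.2, 0.1, 0, 0], [0, 0, 3.8, -0.4, 0.2, 0, 0], [0, 0, 5.6, -0.7, 0.3, 0, 0], [0, 0, 7, -0.74, 0.32, 0, 0], [0, 0, 7.6, -0.74, 0.32, 0, 0]]
  ]
}}

```text
t: 8.45
tcp_pos: [0.533, -0.1737, 0.2618]
tool_rot: [0.576, 0.409, -0.347, 0.617]
force: [-0.0, 0.5, -0.0]
finger_gap: 0.001
```

```bash
python3 - <<'E'
from h import *
s=snap('wrist','w11'); s=snap('wrist','w11b'); st=manip.sense(); print(st['tcp_pos'],st['force'],st['finger_gap'],st['q'].round(2))
W=np.array([.6083,-.28,.1277]); _,n,y,u=stand(6.33,W); Rt=np.c_[-n,u,-y]
plan(W+n*.12,Rt)
print(proj(s,W),proj(s,W+.075*y),proj(s,W+.125*y))
E
```

```text
[ 0.53264965 -0.17154005  0.26163697] [-0.12714306  0.5765513  -0.2361521 ] -2.544086705230782e-05 [-0.68  0.29  1.86  0.47  0.73 -1.09]
shift [1.141 0.041 4.642] turn [-0.043  0.04  -0.044] rows min 2.389902846764552 0.042400285212715945
(np.float64(320.48389608789114), np.float64(337.2762926401946)) (np.float64(320.0687048324434), np.float64(261.36076382283244)) (np.float64(319.75463632506205), np.float64(203.93499555366049))
```

View pics/w11b.png

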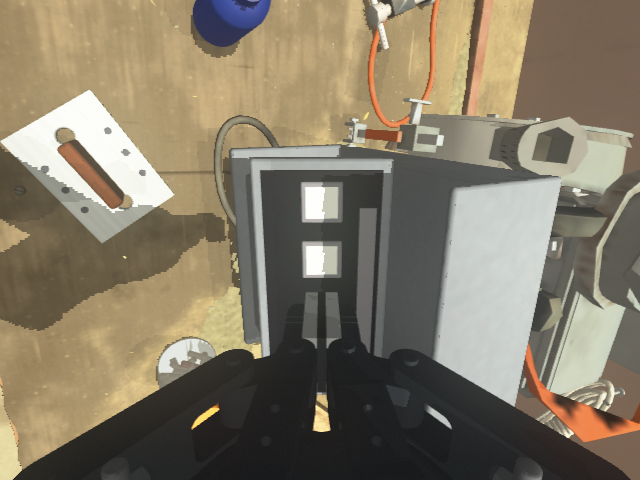

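```bash
cat >> h.py <<'E'
W=np.array([.6083,-.28,.1277]); _,kn,ky,ku=stand(6.33,W); KR=np.c_[-kn,ku,-ky]; W=W+.0017*ky-.003*ku
def kplan(h): return plan(W+kn*h,KR)
E
python3 - <<'E'
from h import *
kplan(.05); j=load('top0'); print('jar',onz(j,442,246,.118))
E
```

```text
shift [ 3.94  -0.09   4.564] turn [-0.043  0.04  -0.044] rows min 3.015120661921419 0.042400285212715945
jar [ 0.50504234 -0.36444021  0.118     ]
```

Request:
{"api": "carry_out", "payload": {
  "commands": [
    [[0, 0, 1.2, 0, 0, 0, 0], [0.3, -0.03, 2.8, 0, 0, 0, 0], [1.2, -0.06, 4.2, 0, 0, 0, 0], [2.4, -0.09, 4.56, 0, 0, 0, 0], [2.9, -0.09, 4.56, 0, 0, 0, 0]]
  ]
}}

```text
t: 9.05
tcp_pos: [0.5736, -0.278, 0.1932]
tool_rot: [0.575, 0.412, -0.346, 0.616]
force: [-0.8, 0.4, 0.2]
finger_gap: 0.004
```

```bash
python3 - <<'E'
from h import *
s=snap('wrist','w12'); s=snap('wrist','w12b'); st=manip.sense(); print(st['tcp_pos'],st['force'])
kplan(.04)
for n in('scene','top'):
    t=snap(n,n+'12')['image'][:,:,::-1]
    r=t[160:320,330:490] if n=='scene' else t[130:270,320:460]
    cv2.imwrite('pics/c12%s.png'%n,cv2.resize(r,None,fx=3.7,fy=3.7,interpolation=cv2.INTER_CUBIC))
E
```

```text
[ 0.57283144 -0.27591226  0.19337791] [-1.2606607   0.54693056  0.06677612]
shift [1.368 0.031 0.257] turn [-0.002 -0.048 -0.004] rows min 0.6962224170597135 0.028181506954460457
```

View pics/w12b.png

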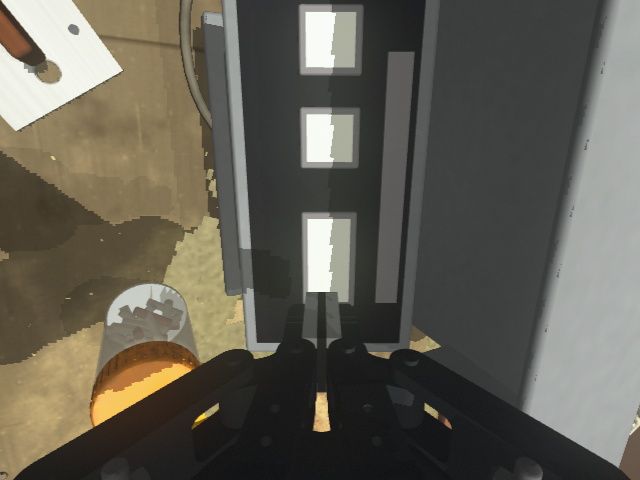

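View pics/c12scene.png

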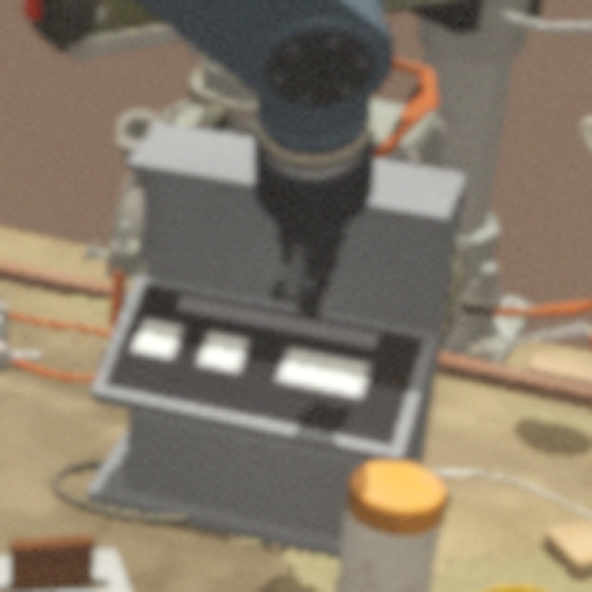

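View pics/c12top.png

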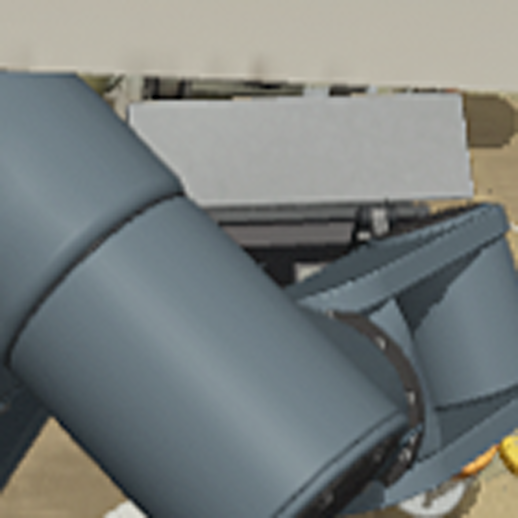

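```bash
python3 - <<'E'
from h import *
s=load('w12b'); c=W+.003*ku
for nm,p in dict(sq1=c+.075*ky,sq2=c+.125*ky,wtop=c+.032*ky,press=W).items(): print(nm,np.round(proj(s,p),1))
E
```

```text
sq1 [327.3 137. ]
sq2 [327.7  38.1]
wtop [327. 211.]
press [322.1 260.5]
```

Request:
{"api": "carry_out", "payload": {
  "commands": [
    [[0.3, 0.03, 0.1, 0, 0, 0, 0], [0.9, 0.03, 0.15, 0, 0, 0, 0], [1.6, 0.03, 0.15, 0, 0, 0, 0], [2.2, 0.03, 0.15, 0, 0, 0, 0], [2.4, 0.03, 0.15, 0, 0, 0, 0]]
  ]
}}

```text
t: 9.75
tcp_pos: [0.6001, -0.2798, 0.1401]
tool_rot: [0.575, 0.411, -0.346, 0.617]
force: [-0.1, -0.1, 0.6]
finger_gap: -0.002
```

```bash
python3 - <<'E'
from h import *
s=snap('wrist','w13'); s=snap('wrist','w13b'); st=manip.sense(); print(st['tcp_pos'],st['force'],st['force']@kn)
kplan(0)
E
```

```text
[ 0.60012357 -0.28001278  0.14080406] [-0.05069499 -1.04083757  0.71916718] 0.7215793408269219
shift [ 0.612 -0.049 -0.033] turn [-0.006  0.007 -0.035] rows min 0.30755027806341845 0.0211705931144902
```

View pics/w13b.png

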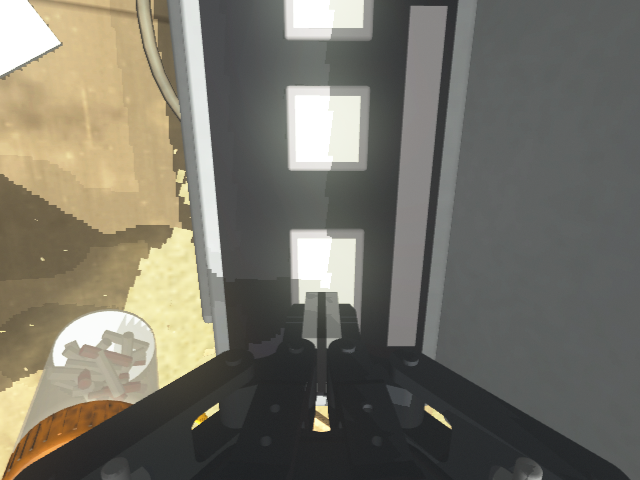

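Request:
{"api": "carry_out", "payload": {
  "commands": [
    [[0.1, -0.03, -0.03, 0, 0, 0, 0], [0.22, -0.03, -0.03, 0, 0, 0, 0], [0.34, -0.03, -0.03, 0, 0, 0, 0], [0.45, -0.03, -0.03, 0, 0, 0, 0], [0.5, -0.03, -0.03, 0, 0, 0, 0]]
  ]
}}

```text
t: 10.35
tcp_pos: [0.6048, -0.2793, 0.1303]
tool_rot: [0.575, 0.41, -0.346, 0.618]
force: [0.0, 0.8, 0.2]
finger_gap: 0.002
```

Request:
{"api": "carry_out", "payload": {
  "commands": [
    [[0.03, 0, 0, 0, 0, 0, 0], [0.06, 0, 0, 0, 0, 0, 0], [0.09, 0, 0, 0, 0, 0, 0], [0.12, 0, 0, 0, 0, 0, 0], [0.12, 0, 0, 0, 0, 0, 0]]
  ]
}}

```text
t: 10.85
tcp_pos: [0.606, -0.2792, 0.1276]
tool_rot: [0.575, 0.41, -0.346, 0.617]
force: [-0.3, 0.4, -0.4]
finger_gap: 0.002
```

```bash
python3 - <<'E'
from h import *
st=manip.sense(); print(st['tcp_pos'],st['force'],st['force']@kn); kplan(0)
E
```

```text
[ 0.6059844  -0.27920137  0.12760288] [-0.26680607  0.39432649 -0.43679978] -0.30217926663954575
shift [ 0.034 -0.038 -0.026] turn [-0.005  0.024 -0.049] rows min 0.02863459627468642 0.031604972862283476
```

Still about 1 mm short of the key, so I'll continue in fine steps.

Request:
{"api": "carry_out", "payload": {
  "commands": [
    [[0.03, 0, 0, 0, 0, 0, 0], [0.06, 0, 0, 0, 0, 0, 0], [0.09, 0, 0, 0, 0, 0, 0], [0.1, 0, 0, 0, 0, 0, 0], [0.1, 0, 0, 0, 0, 0, 0]]
  ]
}}

```text
t: 11.35
tcp_pos: [0.6069, -0.2792, 0.1259]
tool_rot: [0.575, 0.41, -0.346, 0.618]
force: [-3.6, -0.4, 5.1]
finger_gap: -0.002
```

Request:
{"api": "carry_out", "payload": {
  "commands": [
    [[0.03, 0, 0, 0, 0, 0, 0], [0.045, 0, 0, 0, 0, 0, 0], [0.045, 0, 0, 0, 0, 0, 0], [0.045, 0, 0, 0, 0, 0, 0], [0.045, 0, 0, 0, 0, 0, 0]]
  ]
}}

```text
t: 11.85
tcp_pos: [0.6071, -0.2791, 0.1254]
tool_rot: [0.575, 0.41, -0.346, 0.618]
force: [-5.4, 0.8, 7.6]
finger_gap: 0.003
```

Request:
{"api": "carry_out", "payload": {
  "commands": [
    [[0, 0, 0, 0, 0, 0, 0], [0, 0, 0, 0, 0, 0, 0], [0, 0, 0, 0, 0, 0, 0], [0, 0, 0, 0, 0, 0, 0], [0, 0, 0, 0, 0, 0, 0]]
  ]
}}

```text
t: 12.35
tcp_pos: [0.6071, -0.2792, 0.1254]
tool_rot: [0.575, 0.41, -0.346, 0.618]
force: [-6.0, 0.0, 8.8]
finger_gap: -0.003
```

```bash
python3 - <<'E'
from h import *
st=manip.sense(); print(st['tcp_pos'],st['force'],st['force']@kn); kplan(0)
E
```

```text
[ 0.60714157 -0.2791513   0.12542642] [-5.95399077  0.04365061  8.82204096] 10.494374965430644
shift [-0.065 -0.043 -0.029] turn [ 0.001  0.028 -0.053] rows min 0.0414820524472374 0.03514502670469017
```

About 10 N was held for 0.8 s. Next I'll draw back along the normal.

Request:
{"api": "carry_out", "payload": {
  "commands": [
    [[-0.4, 0, 0, 0, 0, 0, 0], [-1.2, 0, 0, 0, 0, 0, 0], [-2.6, 0, 0, 0, 0, 0, 0], [-4.2, 0, 0, 0, 0, 0, 0], [-5.5, 0, 0, 0, 0, 0, 0]]
  ]
}}

```text
t: 12.85
tcp_pos: [0.5485, -0.2853, 0.2504]
tool_rot: [0.575, 0.41, -0.346, 0.618]
force: [0.7, -0.0, 0.7]
finger_gap: -0.001
```

Request:
{"api": "carry_out", "payload": {
  "commands": [
    [[-0.6, -0.3, 0, 0, 0, 0, 0], [-1, -0.5, 0, 0, 0, 0, 0], [-1, -0.5, 0, 0, 0, 0, 0], [-1, -0.5, 0, 0, 0, 0, 0], [-1, -0.5, 0, 0, 0, 0, 0]]
  ]
}}

```text
t: 13.35
tcp_pos: [0.5273, -0.2872, 0.2645]
tool_rot: [0.575, 0.411, -0.346, 0.617]
force: [0.1, -0.3, 0.9]
finger_gap: 0.002
```

```bash
python3 - <<'E'
from h import *
st=manip.sense(); print(st['t'],st['tcp_pos'],st['force'],abs(st['qd']).max())
t=snap('top','t20')['image'][:,:,::-1]
cv2.imwrite('pics/t20.png',t)
cv2.imwrite('pics/c20.png',cv2.resize(t[160:300,170:310],None,fx=4,fy=4,interpolation=cv2.INTER_CUBIC))
t=snap('scene','s20')['image'][:,:,::-1]
cv2.imwrite('pics/s20.png',t[150:400,180:520].repeat(2,0).repeat(2,1))
E
```

```text
13.35 [ 0.52725432 -0.28715042  0.26450396] [ 0.08937359 -0.26594558  0.93364762] 0.004418384022909982
```

View pics/c20.png

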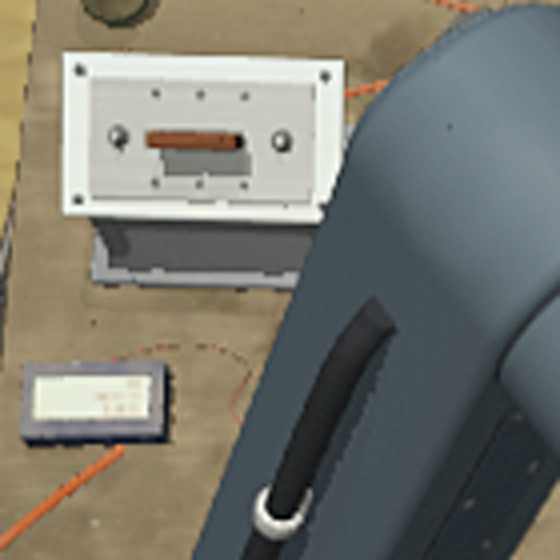

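View pics/s20.png

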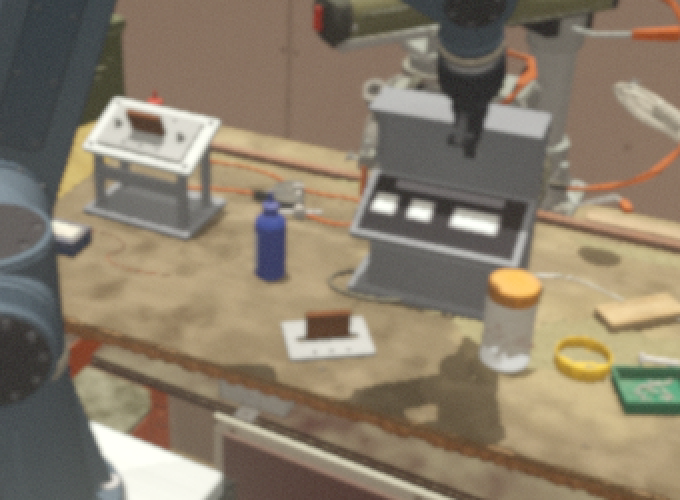

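The template hangs flat on both pins. The bystanders stand as before and the arm is clear, so I'm handing in.

```bash
python3 -c "
from station import manip; print(manip.sign_off())"
```

```text
the job is handed in; nothing more can be done
None
```

I hung the long template on both pins of the gauge stand, pressed the wide key and handed the job in at about 13.5 s. Hand-in gave no verdict.

- **Template:** I lined the left hole up with its pin in the wrist camera. I lowered the plate until it met the face with about 24 N, let go and backed off. Afterwards the wrist and top views show both pins through the holes, with the plate flat on the face. I judged this by eye and did not measure the final hole-to-pin distances.
- **Key:** With shut fingers along the panel normal, I held the wide key at about 10 N. Readings were about 6 N first, then 9.3 N and 10.5 N, half a second apart. The fingers stayed inside the wide key and well clear of the square keys.
- **Last checks:** After drawing back, the wrist force was under 1 N and the arm was still. The short template, bottle, jar and bit case look unmoved in the last pictures, though I did not measure them.
- **Disagreement:** The top and wrist cameras differed by about 2 mm on where the stand is. I used the wrist camera for the fit.

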